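# Roll the blue guide roller up the ramp into its seat

### The arm

A 7-joint arm with a two-finger parallel gripper is mounted at the origin on the work surface; the furniture and walls round the work are solid. World frame = base frame: x ahead of the robot, y to its left, z up, the work surface at z = 0. Lengths are in mm, angles in rad, forces in N, time in s.
With the tool pointing down it reaches from about 400 to 850 mm from the base axis. Payload 4.5 kg.
Tool frame: the origin (TCP) lies at the very end of the fingers, on their centre line; the grasp point (between the pads) lies 19 mm behind it; z points along the fingers, x is the direction in which the jaws open and shut, and the axes are right-handed (so a half turn about z gives the same grasp; the last joint's range is limited). The gripper opens to 88 mm and grips with 3 to 60 N. Pads are 18 mm wide; open, the fingers measure 123 mm over their backs; the gripper's body (75 mm by 187 mm) begins 45 mm behind the grasp point.
Start: joints at [1.296, 0.689, -0.195, 1.565, 0.157, 0.902, -0.215], TCP at [189.976, -595.451, 238.743] pointing down, gripper open.
Joint ranges: [-3.01, 3.01], [-0.46, 2.08], [-1.47, 1.51], [0.13, 2.56], [-1, 4.14], [0.04, 2.09], [-2.66, 2.66]. Speed limits (rad/s): [2.57, 2.57, 3.14, 3.14, 3.14, 3.14, 3.14].

### API

Orientations are given as a rotation vector (axis times angle).
In Python, from station import bot gives the robot as it stands.
- The arm moves only by the tool play_rows, never from a script. Its arguments are lists of equal length, an entry for each row: "offset": the shift along the tool's x, y, z in mm, a list of three; "angular": the turn, a rotation vector about the tool's x, y, z in degrees, a list of three; "claw": the finger opening in mm, from 0 to 88.1. A call has 1 to 20 rows; each row is the pose to reach, as a shift and turn from the pose measured when the call began, along the tool's axes at that moment; what a row does not reach only later rows make up. A row lasts 1/12 s, in which the tool goes at most 41.7 mm and 7.16 degrees, less where a joint would pass 70% of its speed; a pose out of reach is approached as far as the arm can. A call with a gripper value outside its range is refused whole. The fingers move at their own pace and stop on an object; "force" is the grip in N (left out, the last holds). Time passes only in rows, so rows that repeat a pose let the fingers close. It gives the time, the measured TCP pose, the force and the opening at its end, in the units of the state.
- bot.observe(): the state, without advancing time (a new reading comes with each control period).
- bot.read_camera(name): name is "scene" or "top" or "wrist"; returns a dict with "img" (400x640x3 uint8, red, green, blue), "mtx" (3x3 intrinsics, pixels), "eye" and "orientation" of the camera in the world; the wrist camera has in their place "tool_from_camera" (4x4, takes a point from camera to tool coordinates, whose origin is the TCP and whose axes are the tool frame's). Camera axes: x right, y up, looking along -z (the intrinsics and any distortion apply to the point x, -y, -z); pixel columns grow to the right and rows downward; lengths in mm; the calibration is good to about 2 mm. A picture is of the moment at which its call begins: read the wrist's pose just before it. There is no depth.
- bot.close_job(): hands the job in, once; it reports no verdict.
Trained networks look in a picture, given as the dict that the camera call returned (one of the last four; its "shot" number tells which), for a name from the list of things; names that differ only in an ending like _2 or _b are one class to them, and where a whole thing is asked for, a point or a joint stands for the part that bears it (a point fixed in the world has none). Each returns a list of dicts, best first, with "p" (0 to 1); they miss things now and then, are a little off and sometimes report something else, mostly with a low value. They report only what shows in the picture. A call takes as long as a camera call. They do not tell look-alikes from the thing itself.
- bot.masks_of(picture, label): "pixels" (400x640 bool, what is visible of it) and "box" ([left, top, right, bottom] in pixels, round what is visible of it).
The state is a dict: "time_s": time; "joint_positions": joint angles; "dq": joint speeds; "effort": joint torques, N m; "ee_pos": TCP position; "tool_rot": TCP orientation; "contact_force": force on the tool from outside, world axes, zero at the start; "moment": the same for the moment, N m; "width": finger opening in mm.
Only numpy, scipy, OpenCV 4.12 (cv2) and the standard library are available. Lean on these libraries where they do the work, as an engineer would, in place of code of your own. Each camera call takes 0.05 s, during which the arm holds its last target. There are 200 camera calls.

### The job

Push the blue guide roller up its sloped lane with the outside of the fingers, over the crest at the top and into the green seat against the black stop, so that it rests there and cannot roll back. Keep the fingers on it as it climbs rather than flicking it, and do not pick it up. Leave the orange roller at the bottom of the other lane, leave the things standing round the ramp alone, and finish clear of everything.

Things in the scene. Friction and masses are not known exactly. Their poses are not given: they have to be found in the camera images.
- deck: Tilted deck of a fixed aluminium ramp with two lanes. Origin at lane-floor level, midway between the lanes, at the inner face of the low lip. x points uphill along the lanes (8 degrees above horizontal, level heading 50 to 130 degrees left of the robot's ahead), y left across them, z square to the floor. Lane centre lines at y = +42 and -42 mm; lanes 36 mm wide inside, walls 5 mm thick, 12 mm above the floor.
- crest_left (a point): Top end of the left lane's plain floor, on the lane's centre line: deck x = 185 mm. Beyond it the floor steps down 5 mm into a green seat that falls gently to the black stop, whose face is at deck x = 235 mm, 10 mm thick, top 35 mm above the floor level. At the low end, deck x = -8 to 0, a lip stands 10 mm above the floor.
- crest_right (a point): The same point of the right lane, which is alike.
- blue_roller: Guide roller with blue tread, a loose wheel 56 mm in diameter and 30 mm wide, about 0.18 kg, standing on its tread, axle across its lane. Starts at the low end of either lane, against the lip, and rolls freely. Origin at its centre (28 mm above the lane floor); y is its axle; the other axes turn as it rolls.
- orange_roller: The same kind of roller with orange tread, at the low end of the other lane; it stays there. Origin at its centre.
- seat_left (a point): Where a roller's centre lies when it rests in the seat of the left lane (the deck's y = +42 mm), touching the stop: 207 mm along the deck's x and 20 mm above its floor level.
- seat_right (a point): The same point for the right lane (the deck's y = -42 mm).
- screw_dish: Round steel dish of screws, 66 mm across, 18 mm high, left of the ramp; bystander. Origin under its centre.
- flux_bottle: Yellow squeeze bottle with orange nozzle, 38 mm across, 99 mm high, left of the ramp; bystander. Origin under its centre.
- tape_brown: Roll of yellow-brown tape lying flat, 72 mm across, 22 mm high, right of the ramp; bystander. Origin under its centre.
- cutters: Orange-handled flush cutters lying flat, 121 mm long, 10 mm high, right of the ramp; bystander. Origin under its centre.
There are look-alikes about, which are no part of the job. Of the things like the blue_roller, leave any that is pink or turquoise; of the rest the smaller one is meant.

How it is judged:
By the outcome, as a careful person would: the job done as asked, in the order asked, and still so for the second after the job is handed in, with the robot touching nothing.
It also fails if it takes over 40 s, if anything falls off the work surface, if the arm or the gripper's body presses on something with over 40 N, if the wrist force passes 120 N, or if a joint passes its speed limit or range.

## Working session

There is one attempt and no reset: what is moved stays moved. The work goes in short steps, Python scripts to look and compute and a tool call to move; the robot and the scene stay as the last step left them, time stands still between calls to the robot, and variables do not carry over. Pictures are saved under pics/ and viewed, about 8 in all and at most 12, crops included, and the job is handed in when it is done.

Besides the shell and the picture viewer there is one more tool, called after "Emit:" in YAML: its name, and indented under it one key for each argument. play_rows: Moves the arm, as the interface text tells. Its arguments: {"type":"object","properties":{"offset":{"type":"array"},"angular":{"type":"array"},"claw":{"type":"array"},"force":{"type":"number"}},"required":["offset","angular","claw"]}

```bash
mkdir -p pics; ls
cat > h.py <<'E'
import numpy as np, cv2
from station import bot
from scipy.spatial.transform import Rotation as R
def save(p,n): cv2.imwrite('pics/'+n,p['img'][:,:,::-1])
E
python3 - <<'E'
from h import *
for n in ['scene','top']:
    p=bot.read_camera(n); save(p,n+'1.png')
    print(n,p['mtx'],p['eye'],p['orientation'],[k for k in p])
    for l in ['deck','blue_roller','orange_roller','screw_dish','flux_bottle','tape_brown','cutters']:
        print(l,[(round(d['p'],2),[int(x) for x in d['box']]) for d in bot.masks_of(p,l)])
o=bot.observe();print(o)
E
cd pics; python3 -c "
import cv2,numpy as np
cv2.imwrite('a.png',np.vstack([cv2.imread('scene1.png'),cv2.imread('top1.png')])[:, :])"
```

```text
pics
scene [[511.77945417   0.         322.77526155]
 [  0.         511.77945417 201.5878965 ]
 [  0.           0.           1.        ]] [-348.28211421 -824.74904196  917.41871834] [ 0.91547417 -0.41757443 -0.76617333] ['img', 'mtx', 'eye', 'orientation', 'shot']
deck []
blue_roller [(0.9, [348, 213, 367, 234]), (0.74, [395, 236, 433, 251]), (0.62, [360, 191, 385, 218]), (0.56, [328, 184, 348, 206]), (0.55, [407, 198, 429, 223])]
orange_roller [(0.82, [331, 230, 355, 252])]
screw_dish [(0.58, [236, 181, 257, 195])]
flux_bottle [(0.8, [236, 184, 247, 214])]
tape_brown [(0.74, [241, 181, 258, 195]), (0.71, [363, 263, 391, 292]), (0.31, [398, 235, 430, 249])]
cutters [(0.58, [396, 235, 431, 253])]
top [[378.74151076   0.         322.31209303]
 [  0.         378.74151076 203.35833318]
 [  0.           0.           1.        ]] [465.52609285  52.18049757 914.70262418] [ 0.11462986 -0.15667241 -1.58243172] ['img', 'mtx', 'eye', 'orientation', 'shot']
deck [(0.96, [291, 198, 399, 269])]
blue_roller [(0.95, [396, 116, 433, 147]), (0.89, [298, 158, 326, 184]), (0.86, [374, 202, 400, 218]), (
[... 281 characters left out ...]
0.8, 'joint_positions': array([ 1.29581911,  0.68901778, -0.19461957,  1.56528605,  0.1573233 ,
        0.90250822, -0.2151122 ]), 'dq': array([ 1.08323804e-03,  3.06494861e-04, -6.02542095e-04, -4.55106401e-04,
        1.11699666e-03, -1.60291258e-04,  5.18086325e-05]), 'effort': array([ 2.81478606e-05, -5.27451289e+01, -1.26684733e+00, -1.53744560e+01,
       -5.18404227e-02, -9.38329395e-04, -5.06393621e-05]), 'ee_pos': array([ 189.97376765, -595.46787901,  238.79830955]), 'tool_rot': array([ 2.53658082e+00, -1.85330958e+00,  2.15910423e-04]), 'contact_force': array([-0.25008932,  0.59067199, -0.31151994]), 'moment': array([0.00785173, 0.03491084, 0.00803997]), 'width': 88.15246028129349}
```

View pics/top1.png

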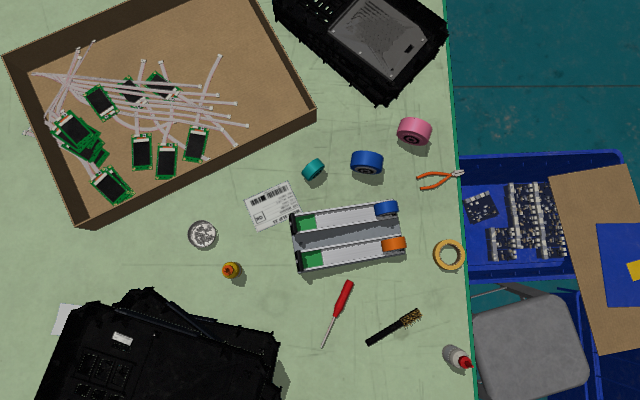

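View pics/scene1.png

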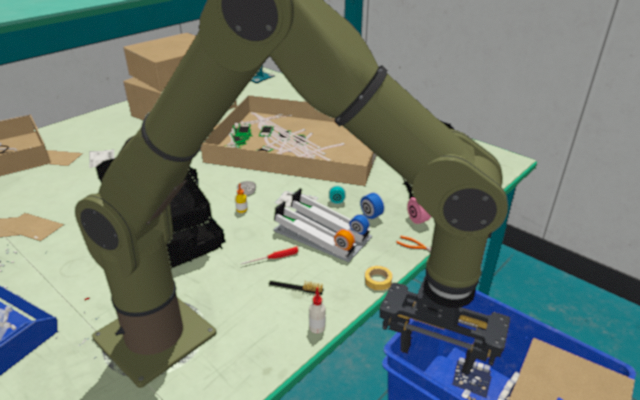

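The top view shows the ramp with its green seats at image left, so uphill points left (+y). The blue roller is at (387,208) in the far (right) lane and the orange one at (394,244) in the left lane. The bigger blue look-alike is at (366,162). Next I'll estimate the ramp's position.

```bash
cat >> h.py <<'E'
def ray(p,u,v):
    Rm=R.from_rotvec(p['orientation']).as_matrix() if 'orientation' in p else p['R']
    d=np.linalg.inv(p['mtx'])@np.array([u,v,1.]); d=Rm@np.array([d[0],-d[1],-d[2]])
    return p['eye'],d
def at(p,u,v,z):
    e,d=ray(p,u,v); return e+d*(z-e[2])/d[2]
def wrist():
    o=bot.observe(); p=bot.read_camera('wrist')
    T=np.eye(4);T[:3,:3]=R.from_rotvec(o['tool_rot']).as_matrix();T[:3,3]=o['ee_pos']
    M=T@p['tool_from_camera'];p['eye']=M[:3,3];p['R']=M[:3,:3];return p
def proj(p,X):
    Rm=R.from_rotvec(p['orientation']).as_matrix() if 'orientation' in p else p['R']
    c=(np.atleast_2d(X)-p['eye'])@Rm; c=c*[1,-1,-1]; q=c@p['mtx'].T; return q[:,:2]/q[:,2:]
E
python3 - <<'E'
from h import *
p=bot.read_camera('top')
for n,u,v,z in [('blue',387,208,55),('orange',394,244,55),('seatR',308,224,60),('seatL',305,260,60)]: print(n,at(p,u,v,z).round())
o=bot.observe(); print(R.from_rotvec(o['tool_rot']).as_matrix().round(3)); w=wrist(); print(w['tool_from_camera'].round(3),w['mtx'])
im=cv2.resize(p['img'][180:290,270:430,::-1],None,fx=5,fy=5,interpolation=cv2.INTER_CUBIC);cv2.imwrite('pics/c.png',im)
E
```

```text
blue [ 602. -121.   55.]
orange [ 519. -134.   55.]
seatR [567.  61.  60.]
seatL [486.  69.  60.]
[[ 0.304 -0.953  0.   ]
 [-0.953 -0.304 -0.   ]
 [ 0.    -0.    -1.   ]]
[[ 1.00000e+00  0.00000e+00  0.00000e+00  3.54000e-01]
 [ 1.00000e-03 -9.66000e-01 -2.59000e-01 -6.72690e+01]
 [ 0.00000e+00  2.59000e-01 -9.66000e-01 -1.46972e+02]
 [ 0.00000e+00  0.00000e+00  0.00000e+00  1.00000e+00]] [[302.06202019   0.         315.43682513]
 [  0.         302.06202019 202.5229955 ]
 [  0.           0.           1.        ]]
```

View pics/c.png

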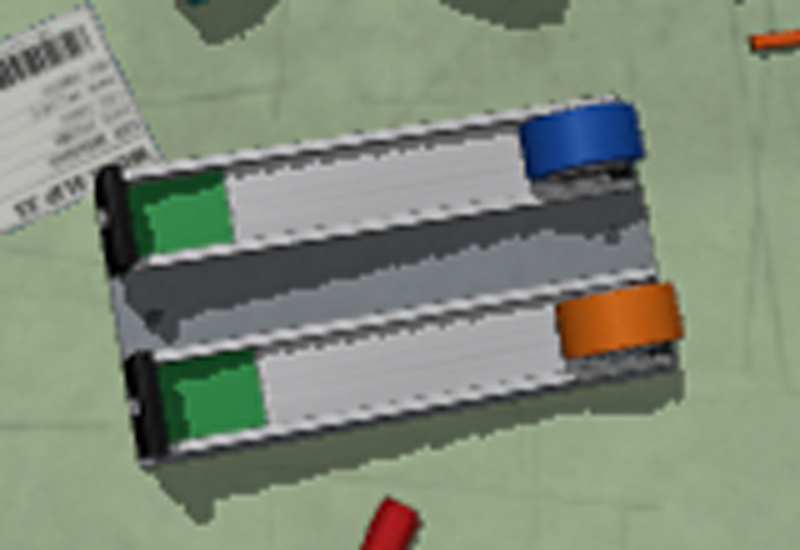

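Rough deck: heading about 101°, origin near (565,-150). I'll move the wrist camera over it for a closer measurement.

Emit:
play_rows:
  offset:
    - [-345,-514,-11]
    - [-345,-514,-11]
    - [-345,-514,-11]
    - [-345,-514,-11]
    - [-345,-514,-11]
    - [-345,-514,-11]
    - [-345,-514,-11]
    - [-345,-514,-11]
    - [-345,-514,-11]
    - [-345,-514,-11]
    - [-345,-514,-11]
    - [-345,-514,-11]
    - [-345,-514,-11]
    - [-345,-514,-11]
    - [-345,-514,-11]
    - [-345,-514,-11]
    - [-345,-514,-11]
    - [-345,-514,-11]
    - [-345,-514,-11]
    - [-345,-514,-11]
  angular:
    - [0,0,6]
    - [0,0,6]
    - [0,0,6]
    - [0,0,6]
    - [0,0,6]
    - [0,0,6]
    - [0,0,6]
    - [0,0,6]
    - [0,0,6]
    - [0,0,6]
    - [0,0,6]
    - [0,0,6]
    - [0,0,6]
    - [0,0,6]
    - [0,0,6]
    - [0,0,6]
    - [0,0,6]
    - [0,0,6]
    - [0,0,6]
    - [0,0,6]
  claw: [0,0,0,0,0,0,0,0,0,0,0,0,0,0,0,0,0,0,0,0]

```text
time_s: 2.57
ee_pos: [573.8, -112.6, 249.8]
tool_rot: [2.432, -1.986, 0.0]
contact_force: [0.4, -1.1, -0.4]
width: 0.3
```

Run:
```python
from h import *
import pickle
w=wrist(); save(w,'w1.png'); pickle.dump(w,open('w1.pkl','wb'))
o=bot.observe();print(o['time_s'],o['ee_pos'].round(1),o['width'],o['contact_force'])
for l in ['blue_roller','orange_roller','deck']: print(l,[(round(d['p'],2),[int(x) for x in d['box']]) for d in bot.masks_of(w,l)])
```

```text
2.6167 [ 574.  -112.4  249.8] 0.6166527271886714 [-0.27765382  0.70506484  0.74239878]
blue_roller [(0.93, [165, 7, 219, 56]), (0.86, [270, 6, 350, 75]), (0.72, [398, 3, 478, 32]), (0.67, [302, 142, 352, 172]), (0.66, [106, 129, 350, 249]), (0.28, [408, 94, 507, 130])]
orange_roller [(0.66, [299, 210, 343, 237])]
deck [(0.98, [108, 125, 346, 249]), (0.56, [300, 141, 351, 172])]
```

View pics/w1.png

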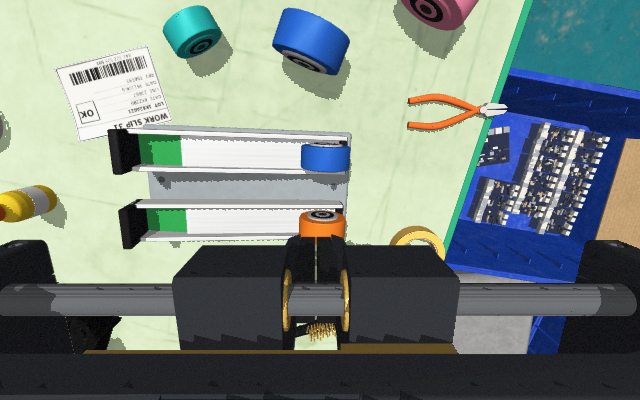

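Run:
```python
import cv2
im=cv2.imread('pics/w1.png')[115:255,100:360]
cv2.imwrite('pics/w1c.png',cv2.resize(im,None,fx=3,fy=3,interpolation=cv2.INTER_CUBIC))
```

```text
(no output)
```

View pics/w1c.png

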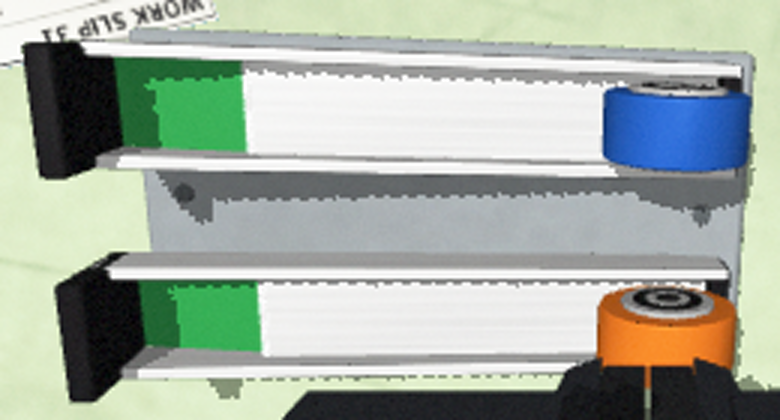

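```bash
cat > fit.py <<'E'
from h import *
import pickle
from scipy.optimize import least_squares
w=pickle.load(open('w1.pkl','rb'))
P=[((245,153),(185,-24,0)),((262,354),(185,60,0)),((243,62),(185,-60,12)),((259,280),(185,24,12)),((25,45),(245,-65,35)),((42,178),(245,-19,35)),((57,287),(245,19,35)),((72,400),(245,65,35)),
((727,277),(-8,24,12)),((726,262),(-8,19,12)),((742,78),(-8,-60,12)),((663,297),(21.4,27,28))]
uv=np.array([a for a,_ in P])/3-1/3+[100,115]; X=np.array([b for _,b in P],float)
def D(q): return R.from_euler('ZY',[q[3],-8],degrees=True).as_matrix()
f=lambda q:(proj(w,X@D(q).T+q[:3])-uv).ravel()
s=least_squares(f,[565,-150,20,101],loss='soft_l1')
q=s.x; print(q.round(2)); print(f(q).reshape(-1,2).round(1))
g=lambda X:(D(q)@np.array(X,float)+q[:3])
if __name__=='__main__':
    for n,x in [('blue',(21.4,-42,28)),('seatR',(207,-42,20))]: print(n,g(x).round(1))
    for off,a in [('scene',None)]:
        pass
    o=bot.observe();T=R.from_rotvec(o['tool_rot']).as_matrix()
    Rt=D(q)@np.array([[-1,0,0],[0,1,0],[0,0,-1.]])
    print('turn deg',np.degrees(R.from_matrix(T.T@Rt).as_rotvec()).round(2))
    for n,x in [('above',(-45,-42,90)),('start',(-45,-42,17)),('touch',(-24.1,-42,17)),('end',(158,-42,17))]:
        print(n,g(x).round(1),'now-tool',(T.T@(g(x)-o['ee_pos'])).round(1),'deck-tool',(Rt.T@(g(x)-o['ee_pos'])).round(1))
E
python3 fit.py
python3 - <<'E'
from h import *
import fit
p=bot.read_camera('top')
pts=[(21.4,-42,28),(21.4,42,28),(185,-60,0),(185,60,0)]
print(proj(p,[fit.g(x) for x in pts]).round(1))
for l in ['blue_roller','orange_roller']:print(l,[(round(d['p'],2),[int(x) for x in d['box']]) for d in bot.masks_of(p,l)])
E
```

```text
[ 564.66 -140.53   13.85   99.27]
[[ 1.7  0.2]
 [ 1.1 -0.2]
 [-3.  -0. ]
 [-2.7 -0.4]
 [-0.2 -0.3]
 [ 0.3  0.4]
 [-0.  -1.2]
 [ 0.3  0.5]
 [-0.1  0.3]
 [ 0.5  1.6]
 [-0.9 -0.1]
 [ 0.4 -0.3]]
blue [ 603.3 -116.7   44.6]
seatR [573.5  65.8  62.5]
turn deg [ 0.17 -8.01  2.34]
above [ 615.3 -190.1   96.7] now-tool [ 85.3 -24.2 153.1] deck-tool [104.8 -27.7 139.9]
start [ 613.7 -180.1   24.4] now-tool [ 75.1 -24.6 225.4] deck-tool [104.8 -27.7 212.9]
touch [ 610.3 -159.7   27.3] now-tool [ 54.5 -25.5 222.5] deck-tool [ 83.9 -27.7 212.9]
end [581.3  18.3  52.7] now-tool [-125.7  -32.8  197.1] deck-tool [-98.2 -27.7 212.9]
[ 564.66 -140.53   13.85   99.27]
[[ 1.7  0.2]
 [ 1.1 -0.2]
 [-3.  -0. ]
 [-2.7 -0.4]
 [-0.2 -0.3]
 [ 0.3  0.4]
 [-0.  -1.2]
 [ 0.3  0.5]
 [-0.1  0.3]
 [ 0.5  1.6]
 [-0.9 -0.1]
 [ 0.4 -0.3]]
[[384.1 208.2]
 [391.6 243.7]
 [312.8 213.4]
 [322.  264.6]]
blue_roller [(0.88, [398, 115, 431, 146]), (0.85, [351, 150, 383, 174]), (0.85, [300, 156, 323, 183]), (0.41, [381, 202, 390, 215])]
orange_roller [(0.6, [382, 235, 406, 251]), (0.28, [435, 238, 467, 270])]
```

```bash
python3 - <<'E'
s=open('fit.py').read()
s=s.replace("((243,62),(185,-60,12)),((259,280),(185,24,12)),","").replace("(-8,24,12)","(-8,24,12)")
s=s.replace("f=lambda q:(proj(w,X@D(q).T+q[:3])-uv).ravel()","""top=pickle.load(open('top.pkl','rb'))
X2=np.array([(185,-60,0),(185,60,0),(21.4,-42,28),(21.4,42,28)],float); uv2=np.array([(315.2,213.6),(322.8,266),(387,210),(394,243.3)])
f=lambda q:np.r_[(proj(w,X@D(q).T+q[:3])-uv).ravel(),(proj(top,X2@D(q).T+q[:3])-uv2).ravel()]""")
open('fit.py','w').write(s)
from h import *
import pickle
pickle.dump(bot.read_camera('top'),open('top.pkl','wb'))
E
python3 fit.py
python3 - <<'E'
from fit import *
im=cv2.imread('pics/w1.png')
def L(a,b):
    u=proj(w,[g(a),g(b)]).round().astype(int); u=((u-[100,115])*3+1).tolist(); cv2.line(big,u[0],u[1],(255,0,255),1)
big=cv2.resize(im[115:255,100:360],None,fx=3,fy=3)
for y in(-60,-24,24,60):
    L((-8,y,12),(235,y,12));
for y in(-42,42): 
    L((185,y-18,0),(185,y+18,0));L((0,y-18,0),(0,y+18,0));L((235,y-18,35),(235,y+18,35))
    t=np.linspace(0,2*np.pi,25)
    for s in(-15,15):
        c=[(21.4+28*np.cos(a),y+s,28+28*np.sin(a)) for a in t]
        for a,b in zip(c,c[1:]):L(a,b)
cv2.imwrite('pics/ov.png',big)
E
```

```text
[ 564.67 -140.7    14.47   99.26]
[[ 1.6  0.3]
 [ 1.  -0.1]
 [-0.4 -0.3]
 [ 0.   0.5]
 [-0.2 -1. ]
 [ 0.1  0.7]
 [ 0.1  0.5]
 [ 0.6  1.7]
 [-0.7 -0.1]
 [ 0.6 -0.1]
 [-2.3 -0.3]
 [-0.7 -1.4]
 [-2.8 -1.8]
 [-2.3  0.4]]
blue [ 603.3 -116.9   45.2]
seatR [573.6  65.6  63.1]
turn deg [ 0.17 -8.    2.42]
above [ 615.3 -190.3   97.3] now-tool [ 86.1 -23.6 152.4] deck-tool [105.4 -27.3 139.1]
start [ 613.7 -180.3   25. ] now-tool [ 76.  -24.1 224.7] deck-tool [105.4 -27.3 212.1]
touch [ 610.3 -159.8   28. ] now-tool [ 55.3 -24.9 221.8] deck-tool [ 84.5 -27.3 212.1]
end [581.3  18.1  53.3] now-tool [-124.9  -32.6  196.5] deck-tool [-97.6 -27.3 212.1]
[ 564.67 -140.7    14.47   99.26]
[[ 1.6  0.3]
 [ 1.  -0.1]
 [-0.4 -0.3]
 [ 0.   0.5]
 [-0.2 -1. ]
 [ 0.1  0.7]
 [ 0.1  0.5]
 [ 0.6  1.7]
 [-0.7 -0.1]
 [ 0.6 -0.1]
 [-2.3 -0.3]
 [-0.7 -1.4]
 [-2.8 -1.8]
 [-2.3  0.4]]
```

View pics/ov.png

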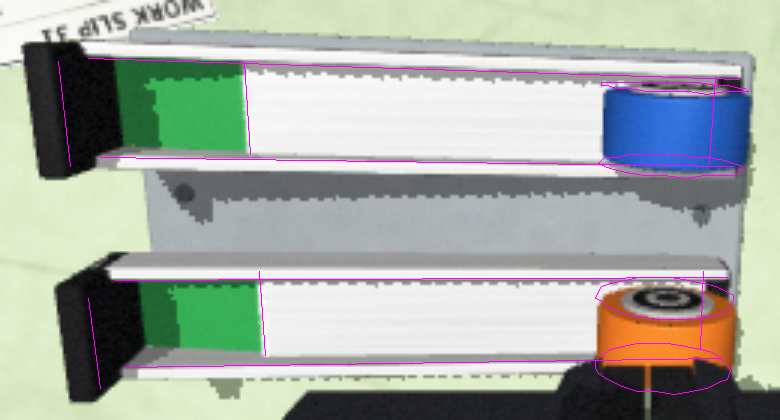

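The fit overlays well, to about 2 mm. Now I'll go above the low end, tilt square to the deck and descend behind the blue roller.

Emit:
play_rows:
  offset:
    - [30,-8,40]
    - [60,-16,80]
    - [86,-24,115]
    - [86,-24,152]
    - [84,-24,170]
    - [81,-24,190]
    - [78,-24,208]
    - [76,-24,220]
    - [76,-24,225]
    - [76,-24,225]
    - [76,-24,225]
    - [76,-24,225]
  angular:
    - [0,-3,1]
    - [0,-6,2]
    - [0.2,-8,2.4]
    - [0.2,-8,2.4]
    - [0.2,-8,2.4]
    - [0.2,-8,2.4]
    - [0.2,-8,2.4]
    - [0.2,-8,2.4]
    - [0.2,-8,2.4]
    - [0.2,-8,2.4]
    - [0.2,-8,2.4]
    - [0.2,-8,2.4]
  claw: [0,0,0,0,0,0,0,0,0,0,0,0]
  force: 20

```text
time_s: 3.97
ee_pos: [614.7, -180.8, 26.2]
tool_rot: [-2.321, 1.973, 0.158]
contact_force: [0.4, 0.1, -0.2]
width: 0.3
```

Run:
```python
from fit import *
w2=wrist(); save(w2,'w2.png')
o=bot.observe();T=R.from_rotvec(o['tool_rot']).as_matrix()
print(o['ee_pos'].round(1),o['contact_force'].round(1),'deck pos',(D(q).T@(o['ee_pos']-q[:3])).round(1))
print((D(q).T@T).round(3))
```

```text
[ 564.67 -140.7    14.47   99.26]
[[ 1.6  0.3]
 [ 1.  -0.1]
 [-0.4 -0.3]
 [ 0.   0.5]
 [-0.2 -1. ]
 [ 0.1  0.7]
 [ 0.1  0.5]
 [ 0.6  1.7]
 [-0.7 -0.1]
 [ 0.6 -0.1]
 [-2.3 -0.3]
 [-0.7 -1.4]
 [-2.8 -1.8]
 [-2.3  0.4]]
[ 614.7 -180.8   26.2] [ 0.1 -0.4 -0.1] deck pos [-45.5 -42.9  18.2]
[[-1.    -0.    -0.001]
 [-0.     1.    -0.003]
 [ 0.001 -0.003 -1.   ]]
```

View pics/w2.png

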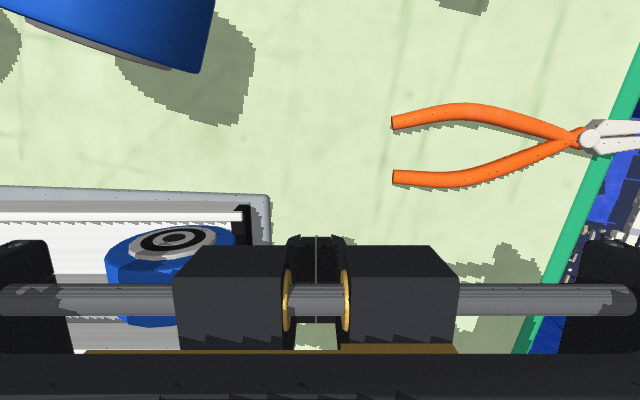

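The picture shows the blue roller at about (170,260), just uphill of the closed fingers, which are clear of everything. The first half of the push comes next.

Emit:
play_rows:
  offset:
    - [-8,1,0]
    - [-14,1,0]
    - [-18,1,0]
    - [-21,1,0]
    - [-24,1,0]
    - [-28,1,0]
    - [-32,1,0]
    - [-37,1,0]
    - [-42,1,0]
    - [-47,1,0]
    - [-52,1,0]
    - [-57,1,0]
    - [-62,1,0]
    - [-67,1,0]
    - [-72,1,0]
    - [-76,1,0]
    - [-80,1,0]
    - [-83,1,0]
    - [-85,1,0]
    - [-86,1,0]
  angular:
    - [0,0,0]
    - [0,0,0]
    - [0,0,0]
    - [0,0,0]
    - [0,0,0]
    - [0,0,0]
    - [0,0,0]
    - [0,0,0]
    - [0,0,0]
    - [0,0,0]
    - [0,0,0]
    - [0,0,0]
    - [0,0,0]
    - [0,0,0]
    - [0,0,0]
    - [0,0,0]
    - [0,0,0]
    - [0,0,0]
    - [0,0,0]
    - [0,0,0]
  claw: [0,0,0,0,0,0,0,0,0,0,0,0,0,0,0,0,0,0,0,0]

```text
time_s: 5.68
ee_pos: [599.9, -96.4, 38.0]
tool_rot: [-2.321, 1.972, 0.158]
contact_force: [0.5, -1.3, 0.1]
width: 0.3
```

```bash
sed -i 's/^q=s.x; .*/q=s.x/' fit.py
python3 - <<'E'
from fit import *
w2=wrist(); t=bot.read_camera('top')
im=np.vstack([w2['img'],np.zeros((0,640,3),np.uint8)]); save(w2,'w3.png')
b=cv2.resize(t['img'][180:290,250:430],None,fx=3.5,fy=3.5); 
big=np.zeros((600,640,3),np.uint8); big[:215]=w2['img'][145:360]; big[215:600,:630]=b[:385]
cv2.imwrite('pics/m3.png',big[:,:,::-1])
o=bot.observe()
print(o['time_s'],o['contact_force'].round(1),'deck pos',(D(q).T@(o['ee_pos']-q[:3])).round(1))
E
```

```text
5.7833 [0.4 0.6 0.1] deck pos [ 40.9 -41.8  18. ]
```

View pics/m3.png

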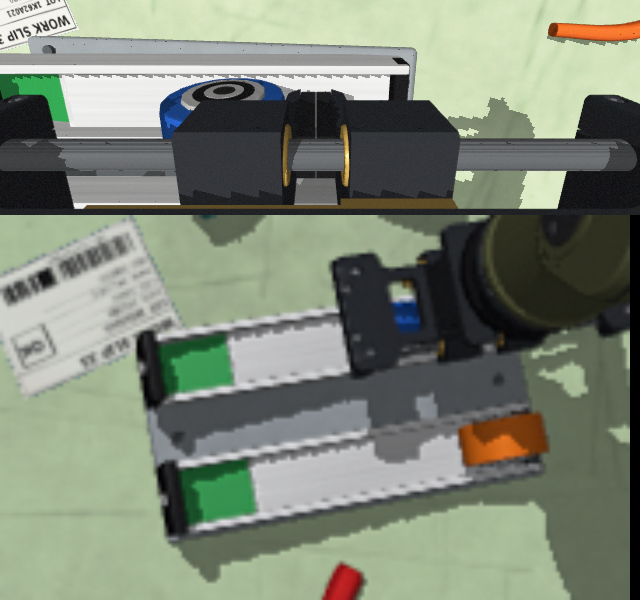

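The fingers are on the roller, which is halfway up with the deck x of the TCP at 41 mm. The orange roller hasn't moved. I'll push on, easing over the crest.

Emit:
play_rows:
  offset:
    - [-2,0,0]
    - [-5,0,0]
    - [-10,0,0]
    - [-16,0,0]
    - [-23,0,0]
    - [-30,0,0]
    - [-37,0,0]
    - [-44,0,0]
    - [-51,0,0]
    - [-58,0,0]
    - [-65,0,0]
    - [-72,0,0]
    - [-79,0,0]
    - [-85,0,0]
    - [-91,0,0]
    - [-96,0,0]
    - [-101,0,0]
    - [-105,0,0]
    - [-109,0,0]
    - [-112,0,0]
  angular:
    - [0,0,0]
    - [0,0,0]
    - [0,0,0]
    - [0,0,0]
    - [0,0,0]
    - [0,0,0]
    - [0,0,0]
    - [0,0,0]
    - [0,0,0]
    - [0,0,0]
    - [0,0,0]
    - [0,0,0]
    - [0,0,0]
    - [0,0,0]
    - [0,0,0]
    - [0,0,0]
    - [0,0,0]
    - [0,0,0]
    - [0,0,0]
    - [0,0,0]
  claw: [0,0,0,0,0,0,0,0,0,0,0,0,0,0,0,0,0,0,0,0]

```text
time_s: 7.45
ee_pos: [581.5, 14.2, 53.4]
tool_rot: [-2.321, 1.971, 0.16]
contact_force: [-0.2, 0.3, 1.2]
width: 0.4
```

Run:
```python
from fit import *
w2=wrist(); save(w2,'w4.png')
o=bot.observe()
print(o['time_s'],o['contact_force'].round(1),'deck pos',(D(q).T@(o['ee_pos']-q[:3])).round(1))
```

```text
7.5 [-0.7 -0.3 -0.5] deck pos [154.8 -41.6  17.6]
```

View pics/w4.png

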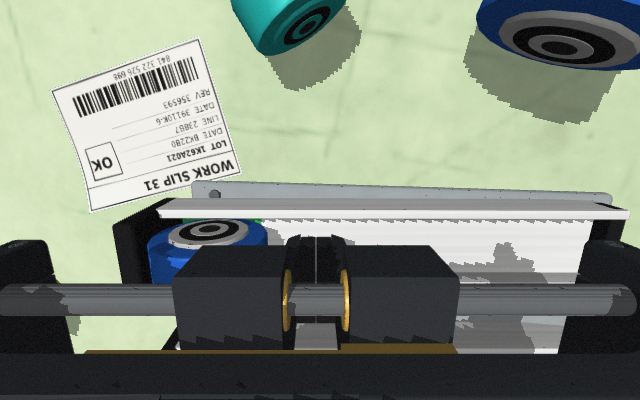

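The roller, at about (207,245), has moved ahead of the fingers and lies against the stop. I'll back off downhill, then lift clear.

Emit:
play_rows:
  offset:
    - [10,0,0]
    - [25,0,0]
    - [30,0,-15]
    - [32,0,-45]
    - [35,0,-80]
    - [40,0,-115]
    - [60,0,-150]
    - [90,0,-180]
    - [120,0,-200]
    - [140,0,-200]
    - [140,0,-200]
    - [140,0,-200]
  angular:
    - [0,0,0]
    - [0,0,0]
    - [0,0,0]
    - [0,0,0]
    - [0,0,0]
    - [0,0,0]
    - [0,0,0]
    - [0,0,0]
    - [0,0,0]
    - [0,0,0]
    - [0,0,0]
    - [0,0,0]
  claw: [0,0,0,0,0,0,0,0,0,0,0,0]

```text
time_s: 8.5
ee_pos: [607.5, -152.1, 231.5]
tool_rot: [-2.319, 1.975, 0.161]
contact_force: [-0.5, 1.3, -1.2]
width: 0.4
```

Run:
```python
from fit import *
w2=wrist(); t=bot.read_camera('top')
o=bot.observe()
print(o['time_s'],o['contact_force'].round(1),o['ee_pos'].round(1))
im=np.ascontiguousarray(w2['img'][:,:,::-1])
th=np.linspace(0,2*np.pi,25)
for s in(-15,15):
    c=proj(w2,[g((207+28*np.cos(a),-42+s,20+28*np.sin(a))) for a in th]).round().astype(np.int32)
    cv2.polylines(im,[c],True,(255,0,255),1)
b=cv2.resize(t['img'][180:290,250:430,::-1],None,fx=3,fy=3)
big=np.zeros((600,640,3),np.uint8); big[:270]=im[:270]; big[270:600,:540]=b
cv2.imwrite('pics/m5.png',big)
```

```text
8.6 [-0.7  1.1 -0.3] [ 607.6 -148.4  231.3]
```

View pics/m5.png

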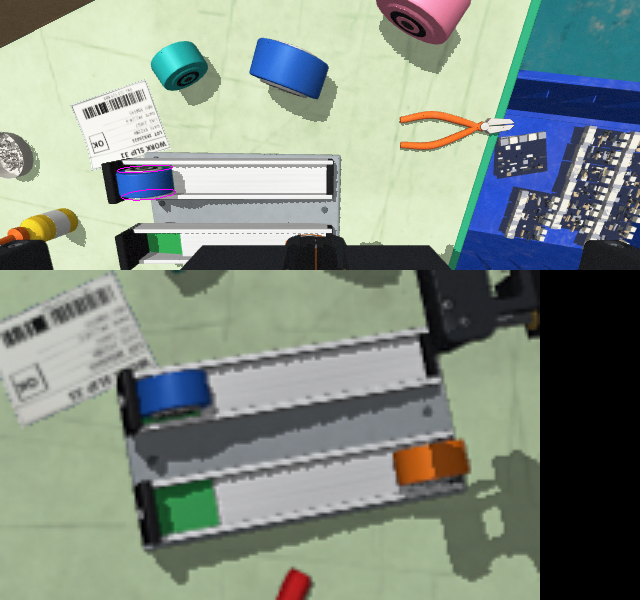

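The blue roller matches the outline predicted for the seat, touching the stop. Orange is still at the bottom, the bystanders are untouched and the tool is clear, so I'm handing in.

```bash
python3 -c "
from station import bot
print(bot.close_job())"
```

```text
the job is handed in; nothing more can be done
None
```

The blue roller is in the right lane's green seat against the black stop, and I handed the job in at about 8.6 s. I pushed it up with the outside of the closed fingers at about 60–85 mm/s, eased it over the crest, then backed off and lifted clear.

- **Seat:** in the last wrist and top pictures the roller matches the predicted seat outline. I took these right after the retreat, so I didn't check separately that it stayed put over time.
- **Contact:** the one mid-climb picture showed the fingers on the roller. It moved ahead of them only at the crest, to the stop.
- **Surroundings:** the orange roller is still at the low end of its lane. The dish, bottle and cutters look unmoved. The tape was not in the last picture, but the tool stayed well above it.
- **Forces:** readings between moves stayed within about 2 N, which is noise level. The tool finished about 230 mm up, touching nothing.
- **Disagreement:** the top and wrist cameras differed by about 2–3 pixels (5–7 mm) along the lane when I located the ramp. I went with the wrist fit, and the push and final overlay agreed with it.

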